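# Eject a tested control board from its test jig and rack it

## Task

The control board in the test jig has passed its test. Push the jig's red ejector lever all the way down so that the board's metal top rail rises out of the jig, then slide the board straight up out of its guides by that rail and stand it in the rack slot marked with the green tags, keeping it upright and lowering it right to the bottom of the slot before you let go. Leave the failed board in the red slot, the flat tin and the jar as they are.

Things in the scene. Friction and masses are not known exactly. Their poses are not given: they have to be found in the camera images.
- jig: Fixed aluminium test jig, 200 mm wide (y), 134 mm high. Origin: on the bench under the middle of the board's seat; the board stands in its y-z plane (x = 0), lower edge at z = 34 mm in two edge connectors, side edges in black guides with 5 mm wide grooves at y = -75 and +75 mm, open at the top. The ejector lever points to -x
- jig_mouth (a point): Middle of the jig's mouth, 134 mm above the bench, level with the tops of the guides and of two aluminium mouth bars (10 mm deep, 176 mm wide along y) that run in front of and behind the board's top rail. While the board is home its rail is level with the bars, with gaps of 8 mm (front) and 5 mm (rear), too narrow for fingers
- ejector (a joint): Ejector lever of the jig, rad: 0 = up (board home), 0.70 = fully pressed. Its axis runs along the jig's y at x = -30, z = 38.7 mm in the jig's frame. Pressing its outer end down makes two steel prongs raise the board, 20 mm in all. Stiff (about 5 N at the pad); stays where it is left, also under the board's weight
- ejector_pad (a point): Middle of the top face of the lever's red plastic pad (36 mm along the lever, 30 mm wide), 73 mm from the lever's axis; in the jig's frame near x = -93, z = 77 mm when up and x = -102, z = 27 mm when fully pressed
- board: Green control board to be moved: sheet 3 mm thick (x), 150 mm wide (y), standing 100 mm high (z) with its aluminium top rail; origin at the middle of its lower (contact) edge, z up when upright. The rail is 8 mm thick (x), 124 mm wide, 14 mm high, from z = 86 to 100 mm; small parts up to 8 mm high on the -x face below it. 0.13 to 0.25 kg
- rack: Fixed black plastic rack, 170 mm (x) by 196 mm (y), floor 10 mm above the bench; three slots along its y at x = -50, 0, +50 mm. Each slot: a 6 mm gap between low ribs on the floor, and pairs of pins at y = -60 and +60 mm, 7 mm apart, flared at the top, reaching 72 mm above the bench. Origin: centre of its underside
- clip_green: Pair of green tags that marks the slot for passed boards, at the two ends of that slot (y = -90 and +90 mm, 26 mm wide, top 32 mm above the slot floor). Origin: middle of that slot on the slot floor (where the board's origin belongs); y runs along the slot
- clip_yellow: Pair of yellow tags of the same make that marks another slot (for boards to test again; empty). Origin and axes as for the green tags
- clip_red: Pair of red tags of the same make that marks the slot of failed boards. Origin and axes as for the green tags
- failed_board: Second board of the same make and size with a scorched patch, standing in the red-tagged slot; origin as for board; to be left alone
- flux_tin: Flat square brownish-yellow tin, 89 x 89 x 26 mm, lying near the bench's front edge before the jig; origin at the centre of its underside
- jar: Clear jar with a red lid, 66 mm diameter, 114 mm high, standing behind the gap between jig and rack; origin at the centre of its underside

How it is judged:
By the outcome, as a careful person would: the job done as asked, in the order asked, and still so for the second after the job is handed in, with the robot touching nothing.
It also fails if it takes over 48 s, if anything falls off the work surface, if the arm or the gripper's body presses on something with over 40 N, if the wrist force passes 120 N, or if a joint passes its speed limit or range.

## Robot

A 6-joint arm with a two-finger parallel gripper is mounted at the origin on a cart in front of the work surface, level with it; the furniture and walls round the work are solid. World frame = base frame: x ahead of the robot, y to its left, z up, the work surface at z = 0. Lengths are in m, angles in rad, forces in N, time in s.
With the tool pointing down it reaches from about 0.25 to 0.725 m from the base axis. Payload 9.7 kg.
Tool frame: the origin (TCP) lies midway between the tips of the shut fingers; the grasp point (between the pads) lies 19 mm behind it; z points along the fingers, y is the line along which they close (so a half turn about z gives the same grasp; the last joint's range is limited). The gripper opens to 85 mm and grips with 20 to 120 N. Pads are 22 mm wide; open, the fingers measure 114 mm over their backs; the gripper's body (76 mm by 85 mm) begins 54 mm behind the grasp point. The pads swing forward as they close: fully open they stand 13 mm farther back than shut.
Start: joints at [1.211, 0.087, 0.176, 1.66, 0, 1.571], TCP at [0.194, 0.515, 0.231] pointing down, gripper open.
Joint ranges: [-3.13, 3.13], [-0.85, 1.81], [-1.15, 1.24], [-2.2, 2.28], [-1.44, 1.52], [-3.14, 3.14]. Speed limits (rad/s): [2.22, 2.22, 2.57, 3.14, 3.14, 3.14].

## Interface

Orientations are given as [roll, pitch, yaw] about the fixed x, y, z axes, in that order (R = Rz(yaw) Ry(pitch) Rx(roll)).
In Python, from rig import state, camera, camera_model, job_done, look_for, masks_of, tip_of gives the robot as it stands.
- The arm moves only by the shell command python3 -m crank 'ROWS' [FORCE]. ROWS is a JSON object of lists of equal length, an entry for each row: "offset": the shift along the tool's x, y, z in cm, a list of three; "angular": the turn, a rotation vector about the tool's x, y, z in rad, a list of three; "claw": the opening, from 0 (shut) to 1 (fully open). In form: {"offset": [[x, y, z], ...], "angular": [[wx, wy, wz], ...], "claw": [claw, ...]}. A call has exactly 10 rows; each row shifts and turns the commanded pose from where the row before left it, along the tool's axes as they then stand; what a row does not reach is not made up. A row lasts 1/10 s, in which the tool goes at most 50 mm and 8.59 degrees, less where a joint would pass 70% of its speed; a pose out of reach is approached as far as the arm can. A call with a gripper value outside its range is refused whole. The fingers move at their own pace and stop on an object; FORCE is the grip in N (left out, the last holds). Time passes only in rows, so rows that do not move let the fingers close, or fill a call up. It gives the time, the measured TCP pose, the force, the opening and the grip force at its end, in the units of the state.
- state(): the state, without advancing time (a new reading comes with each control period).
- camera(name): name is "scene" or "top" or "wrist"; returns the picture (384x512x3 uint8, blue, green, red); there is no depth.
- camera_model(name): a dict with "fx", "fy", "cx", "cy" (pixels), "D" ([k1, k2, p1, p2, k3] as OpenCV has them; the pictures are not rectified), "eye" and "orientation" of the camera in the world. Camera axes: x right, y up, looking along -z (the intrinsics and any distortion apply to the point x, -y, -z); pixel columns grow to the right and rows downward; lengths in m; the calibration is good to about 2 mm. A picture is of the moment at which its call begins: read the wrist's pose just before it. camera_model takes no time and is no camera call; for the wrist camera it gives the pose at the moment of the call.
- job_done(): hands the job in; it is judged then, once.
Trained networks look in the newest picture that a camera, given by its name, has taken for a name from the list of things; names that differ only in an ending like _2 or _b are one class to them, and where a whole thing is asked for, a point or a joint stands for the part that bears it (a point fixed in the world has none). Each returns a list of dicts, best first, with "conf" (0 to 1); they miss things now and then, are a little off and sometimes report something else, mostly with a low value. They report only what shows in the picture. A call takes as long as a camera call.
- look_for(target, camera): "point" ([x, y, z] in m, in world coordinates, good to about 4 mm: the middle of the surface that is visible of it).
- masks_of(target, camera): "region" (384x512 bool, what is visible of it).
- tip_of(target, camera): "point" ([x, y, z] in m, in world coordinates, good to about 4 mm: a listed point, or the origin of a listed thing).
The state is a dict: "clock": time; "q": joint angles; "joint_velocities": joint speeds; "tau": joint torques, N m; "tcp_pos": TCP position; "ee_rot": TCP orientation; "force": force on the tool from outside, world axes, zero at the start; "torque": the same for the moment, N m; "width": opening from 0.0 (shut) to 1.0 (fully open); "grip_force": force on a finger pad.
Only numpy, scipy, OpenCV 4.12 (cv2) and the standard library are available. Lean on these libraries where they do the work, as an engineer would, in place of code of your own. Each camera call takes 0.05 s, during which the arm holds its last target. There are 200 camera calls.

## Working session

There is one attempt and no reset: what is moved stays moved. The work goes in short steps, Python scripts to look and compute and a shell command to move; the robot and the scene stay as the last step left them, time stands still between calls to the robot, and variables do not carry over. Pictures are saved under pics/ and viewed, at most 11 in all, crops included, and the job is handed in when it is done.

```bash
mkdir -p pics; ls; python3 - <<'E'
from rig import *
import cv2
s=state();print({k:s[k] for k in('clock','tcp_pos','ee_rot','force','width','q')})
for c in('scene','top'):
    cv2.imwrite(f'pics/{c}0.png',camera(c))
    m=camera_model(c);print(c,m)
    for t in('jig','jig_mouth','ejector_pad','board','rack','clip_green','clip_yellow','clip_red','failed_board','flux_tin','jar'):
        print(t,[(round(d['conf'],2),[round(float(v),3) for v in d['point']]) for d in tip_of(t,c)[:2]])
E
```

```text
pics
{'clock': 0.0, 'tcp_pos': array([0.19356281, 0.51456946, 0.23059563]), 'ee_rot': array([-3.14029630e+00, -1.34980638e-05,  2.78178717e+00]), 'force': array([ 0.43691963,  0.09429435, -0.36960373]), 'width': 1.0048484597606318, 'q': array([1.21099803e+00, 8.74313198e-02, 1.75127816e-01, 1.65978918e+00,
       1.35073719e-05, 1.57080350e+00])}
scene {'fx': 367.89526048744693, 'fy': 367.89526048744693, 'cx': 251.43794072792178, 'cy': 189.51792312255284, 'D': array([-0.01136986,  0.        ,  0.        ,  0.        ,  0.        ]), 'eye': array([ 0.16335535, -0.65656503,  0.49249137]), 'orientation': array([ 1.12131742, -0.01296386, -0.47180393])}
jig [(0.68, [0.558, 0.235, -0.005])]
jig_mouth [(0.79, [0.559, 0.238, 0.136])]
ejector_pad [(0.44, [0.466, 0.231, 0.076])]
board [(0.61, [0.506, -0.118, 0.012]), (0.58, [0.558, 0.232, 0.036])]
rack [(0.83, [0.507, -0.12, 0.003])]
clip_green [(0.6, [0.555, 0.232, 0.035])]
clip_yellow []
clip_red [(0.39, [0.684, 0.04, 0.0])]
failed_board [(0.88, [0.507, -0.118, 0.013])]
flux_tin [(0.66, [0.683, 0.041, -0.001]), (0.57, [0.343, 0.139, 0.002])]
jar [(0.76, [0.683, 0.042, 0.003])]
top {'fx': 351.37628482050116, 'fy': 351.37628482050116, 'cx': 255.8231960445407, 'cy': 193.28647362334874, 'D': array([0.00758144, 0.        , 0.        , 0.        , 0.        ]), 'eye': array([0.38407227, 0.04660749, 0.94913098]), 'orientation': array([ 1.66906297e-01,  6.42009088e-05, -1.57773481e+00])}
jig [(0.84, [0.555, 0.234, -0.001]), (0.2, [0.681, 0.041, 0.004])]
jig_mouth [(0.65, [0.554, 0.239, 0.132]), (0.4, [0.463, 0.231, 0.073])]
ejector_pad [(0.95, [0.464, 0.231, 0.079])]
board [(0.85, [0.555, 0.234, 0.034])]
rack [(0.66, [0.51, -0.123, 0.001])]
clip_green []
clip_yellow []
clip_red []
failed_board [(0.57, [0.506, -0.116, 0.009])]
flux_tin [(0.94, [0.341, 0.134, 0.001])]
jar [(0.9, [0.678, 0.041, 0.003]), (0.26, [0.555, 0.241, 0.132])]
```

View pics/scene0.png

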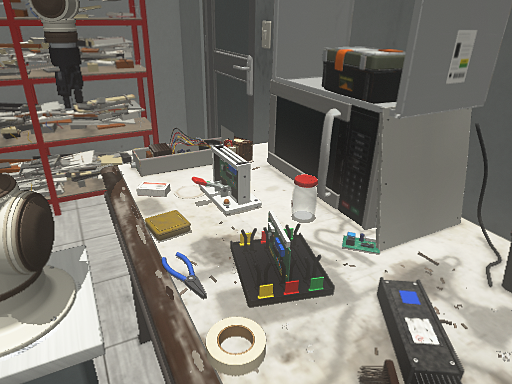

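View pics/top0.png

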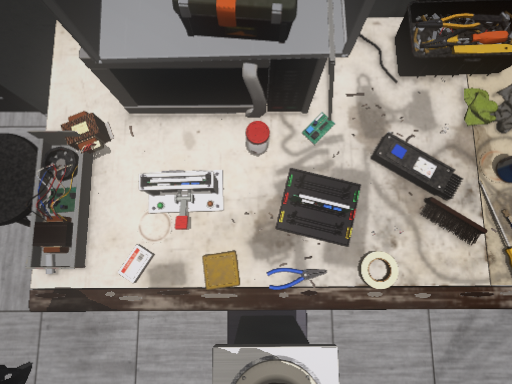

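The scene view shows the jig at about (232,180) with its red lever to the left, and the rack at (283,265). Its slots run yellow, red, green from near to far, with the failed board in the middle. The top view shows the lever pad at (181,223) and the rack at (319,207), slightly yawed. Next I'll crop both for fine angles.

```bash
cat > h.py <<'E'
import numpy as np,cv2
from scipy.spatial.transform import Rotation as R
from rig import *
def rot(o): return R.from_euler('xyz',o)
def ray(m,uv):
    K=np.array([[m['fx'],0,m['cx']],[0,m['fy'],m['cy']],[0,0,1]])
    p=cv2.undistortPoints(np.array(uv,float).reshape(-1,1,2),K,np.array(m['D'])).reshape(-1,2)
    return rot(m['orientation']).apply(np.c_[p[:,0],-p[:,1],-np.ones(len(p))])
def onz(m,uv,z):
    d=ray(m,uv);return m['eye']+d*((z-m['eye'][2])/d[:,2])[:,None]
def proj(m,P):
    c=rot(m['orientation']).inv().apply(np.atleast_2d(P)-m['eye'])
    K=np.array([[m['fx'],0,m['cx']],[0,m['fy'],m['cy']],[0,0,1]])
    return cv2.projectPoints(c*[1,-1,-1],np.zeros(3),np.zeros(3),K,np.array(m['D']))[0].reshape(-1,2)
E
python3 - <<'E'
from h import *
im=cv2.imread('pics/top0.png');s=cv2.imread('pics/scene0.png')
a=cv2.resize(im[155:255,130:230],None,fx=4,fy=4,interpolation=2)
b=cv2.resize(im[155:255,270:370],None,fx=4,fy=4,interpolation=2)
cv2.imwrite('pics/crops.png',np.hstack([a,b]))
m=camera_model('top');hsv=cv2.cvtColor(im,cv2.COLOR_BGR2HSV)
roi=np.zeros(hsv.shape[:2],bool);roi[160:250,270:365]=1
for n,lo,hi in(('y',22,34),('g',50,80),('r',0,8)):
    k=((hsv[...,0]>=lo)&(hsv[...,0]<=hi)&(hsv[...,1]>120)&(hsv[...,2]>60)&roi).astype(np.uint8)
    N,L,st,c=cv2.connectedComponentsWithStats(k)
    for i in range(1,N):
        if st[i,4]>5: print(n,st[i],c[i].round(1),onz(m,[c[i]],.035)[0].round(4))
E
```

```text
y [279 211   6  12  35] [281.4 216.3] [ 0.4768 -0.0207  0.035 ]
y [346 227   6  12  37] [348.2 232.3] [ 0.4341 -0.1927  0.035 ]
g [289 175   3   8   9] [290.2 178.4] [ 0.5774 -0.0461  0.035 ]
g [353 199   3   3   6] [353.7 200.3] [ 0.5175 -0.2114  0.035 ]
r [283 192   6  12  38] [285.6 197.7] [ 0.5258 -0.0328  0.035 ]
r [349 209   7  11  43] [351.9 214.5] [ 0.4802 -0.2049  0.035 ]
```

View pics/crops.png

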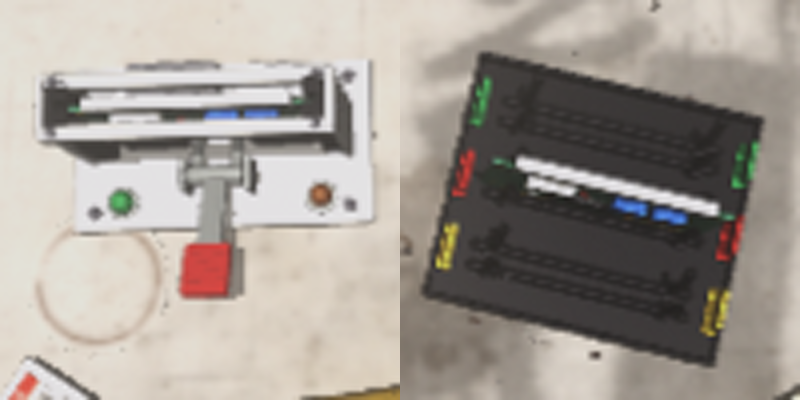

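```bash
python3 -m crank '{"offset":[[-3.5,-1.7,0],[-3.5,-1.7,0],[-3.5,-1.7,0],[-3.5,-1.7,0],[-3.5,-1.7,0],[-3.5,-1.7,0],[-3.5,-1.7,0],[-3.5,-1.7,0],[-3.6,-1.8,0],[-3.6,-1.7,0]],"angular":[[0,0,0],[0,0,0],[0,0,0],[0,0,0],[0,0,0],[0,0,0],[0,0,0],[0,0,0],[0,0,0],[0,0,0]],"claw":[0,0,0,0,0,0,0,0,0,0]}' 40
python3 -m crank '{"offset":[[0,0,0],[0,0,0],[0,0,0],[0,0,0],[0,0,0],[0,0,0],[0,0,0],[0,0,0],[0,0,0],[0,0,0]],"angular":[[0,0,0.13],[0,0,0.13],[0,0,0.13],[0,0,0.13],[0,0,0.13],[0,0,0.13],[0,0,0.13],[0,0,0.13],[0,0,0.13],[0,0,0]],"claw":[0,0,0,0,0,0,0,0,0,0]}'
python3 - <<'E'
from h import *
s=state();print(s['clock'],s['tcp_pos'],s['ee_rot'],s['width'])
m=camera_model('wrist');print(m)
im=camera('wrist');cv2.imwrite('pics/w1.png',im)
print([(d['conf'],d['point']) for d in tip_of('ejector_pad','wrist')[:2]],[(d['conf'],d['point']) for d in tip_of('jig_mouth','wrist')[:2]])
E
```

```text
clock: 2.2
tcp_pos: [0.4638, 0.2294, 0.2315]
ee_rot: [3.141, 0.0, 2.782]
force: [0.0, 1.1, -0.5]
width: -0.003
grip_force: 0.0
clock: 3.2
tcp_pos: [0.4629, 0.2308, 0.2313]
ee_rot: [3.142, -0.0, 1.61]
force: [-0.0, 0.4, 0.4]
width: -0.001
grip_force: 0.0
3.2 [0.46290915 0.23078617 0.23133175] [ 3.14150264e+00 -4.07375691e-05  1.60985301e+00] -0.0012562048601827986
{'fx': 307.5854884135395, 'fy': 307.5854884135395, 'cx': 253.04726091370657, 'cy': 195.7189789989874, 'D': array([-0.06765357,  0.        ,  0.        ,  0.        ,  0.        ]), 'eye': array([0.46063701, 0.31416742, 0.37239694]), 'orientation': array([-0.33242367,  0.00075307,  0.03861455])}
[(0.92, [0.4612, 0.2338, 0.0751])] [(0.97, [0.5584, 0.2383, 0.1391]), (0.72, [0.5538, 0.2344, 0.0331])]
```

View pics/w1.png

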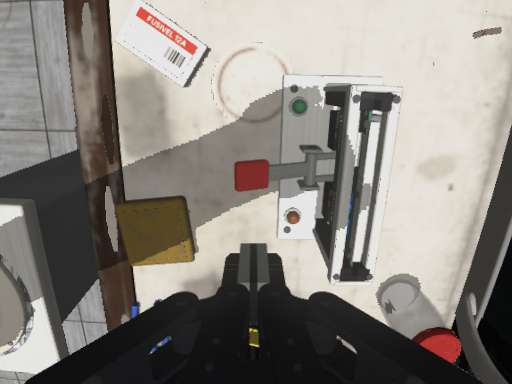

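The wrist view shows the red pad at about (252,175), the shut fingertips at (253,245), and the jig mouth running from (380,88) to (350,283) with the rail between the bars.

```bash
python3 - <<'E'
from h import *
m=camera_model('wrist');im=cv2.imread('pics/w1.png')
print('proj tcp',proj(m,state()['tcp_pos']))
hsv=cv2.cvtColor(im,cv2.COLOR_BGR2HSV)
k=((hsv[...,0]<8)|(hsv[...,0]>172))&(hsv[...,1]>150)&(hsv[...,2]>90)
k[:, :220]=0;k[:,285:]=0;k[:150]=0;k[200:]=0
p=np.argwhere(k)[:,::-1];print('pad',p.min(0),p.max(0),onz(m,[p.mean(0),p.min(0),p.max(0)],.077).round(4))
print('mouth',onz(m,[(357,87),(402,88),(330,282),(372,284)],.134).round(4))
cv2.imwrite('pics/w1c.png',cv2.resize(im[75:295,310:420],None,fx=5,fy=2.7,interpolation=2))
for v in(140,180,220,250):print(v,im[v,325:400].mean(1).astype(int))
E
```

```text
proj tcp [[251.40228492 258.33924175]]
pad [235 160] [267 190] [[0.4614 0.2338 0.077 ]
 [0.4452 0.2484 0.077 ]
 [0.4782 0.219  0.077 ]]
mouth [[0.5369 0.3206 0.134 ]
 [0.5712 0.322  0.134 ]
 [0.5378 0.1514 0.134 ]
 [0.5775 0.1504 0.134 ]]
140 [151 147 118  45  34  34  35  33  36  42  42  42  41  49  72  46  56  70
  71  74  87 116 133 147 148 185 230 230 228 227 225 210 218 230 192 148
 100  65  78  80  76  75  74 181 227 230 230 230 230 230 229 229 210 121
  79  81  82  85 103 153 200 224 231 230 231 230 229 227 226 222 197 221
 220 220 221]
180 [ 97  95  94  93  94  92  98  97  62  46  44  51  63  72  72  71  90 118
 134 146 145 143 140 138 138 138 135 114  45  46  45  45  57  78  79  76
  74  80 162 224 230 230 230 230 229 228 226 194 113  75  80  84  84 126
 190 192 231 230 230 229 228 228 227 222 210 220 223 224 224 224 224 224
 225 225 225]
220 [ 43  45  46  53  52  50  74  55  67  75  76  76 107 125 143 144 143 142
 142 142 141 141 128  98  78  51  50  61  78  76  76  74 121 203 230 230
 229 230 229 228 227 218 150  81  83  85  85 127 189 219 229 230 229 229
 229 229 228 222 212 225 225 224 224 223 224 223 223 223 224 225 225 225
 225 225 225]
250 [ 47  44  45  44  44  78  84  86 103 193 218 230 229 229 230 230 229 222
 128  84  51  52  52  52  54  60  79  82 136 209 229 229 229 229 228 227
 220 190 120  79  85  87 103 176 177 227 229 228 230 229 230 229 224 210
 221 220 220 220 221 221 220 220 219 219 219 219 220 220 220 219 217 217
 217 217 218]
```

```bash
python3 -m crank '{"offset":[[0.3,-0.1,3.5],[0,0,3.5],[0,0,3.5],[0,0,3],[0,0,1],[0,0,1],[0,-0.2,1],[0,-0.2,1],[0,-0.2,1],[0,-0.2,0.7]],"angular":[[0,0,0],[0,0,0],[0,0,0],[0,0,0],[0,0,0],[0,0,0],[0,0,0],[0,0,0],[0,0,0],[0,0,0]],"claw":[0,0,0,0,0,0,0,0,0,0]}'
python3 -m crank '{"offset":[[0,-0.1,0.5],[0,0,0.3],[0,0,0.2],[0,0,0.1],[0,0,0.1],[0,0,0],[0,0,0],[0,0,0],[0,0,0],[0,0,0]],"angular":[[0,0,0],[0,0,0],[0,0,0],[0,0,0],[0,0,0],[0,0,0],[0,0,0],[0,0,0],[0,0,0],[0,0,0]],"claw":[0,0,0,0,0,0,0,0,0,0]}'
```

```text
clock: 4.35
tcp_pos: [0.4556, 0.2341, 0.0411]
ee_rot: [3.137, -0.001, 1.613]
force: [4.6, -0.7, 5.7]
width: 0.003
grip_force: 2.9
clock: 5.35
tcp_pos: [0.4559, 0.2343, 0.0316]
ee_rot: [3.134, -0.002, 1.612]
force: [1.1, -3.2, 18.3]
width: 0.004
grip_force: 9.0
```

```bash
python3 -m crank '{"offset":[[0,0,0.1],[0,0,0.1],[0,0,0.1],[0,0,0],[0,0,0],[0,0,0],[0,0,0],[0,0,0],[0,0,0],[0,0,0]],"angular":[[0,0,0],[0,0,0],[0,0,0],[0,0,0],[0,0,0],[0,0,0],[0,0,0],[0,0,0],[0,0,0],[0,0,0]],"claw":[0,0,0,0,0,0,0,0,0,0]}'
python3 -m crank '{"offset":[[0,0,-1],[0,0,-3],[0,0,-4],[0,0,-4.5],[0,0,-4.5],[0,0,-4],[0,0,-1],[0,0,0],[0,0,0],[0,0,0]],"angular":[[0,0,0],[0,0,0],[0,0,0],[0,0,0],[0,0,0],[0,0,0],[0,0,0],[0,0,0],[0,0,0],[0,0,0]],"claw":[0,0,0,0.7,0.7,0.7,0.7,0.7,0.7,0.7]}'
python3 - <<'E'
from h import *
s=state();print(s['clock'],s['tcp_pos'],s['ee_rot'],s['width'])
m=camera_model('wrist');im=camera('wrist');cv2.imwrite('pics/w2.png',im)
for t in('ejector_pad','board','jig_mouth','rack'):print(t,[(d['conf'],d['point'].round(4) if hasattr(d['point'],'round') else d['point']) for d in tip_of(t,'wrist')[:2]])
mm=masks_of('board','wrist')
for d in mm[:2]:
  p=np.argwhere(d['region']);print(d['conf'],p.min(0),p.max(0))
cv2.imwrite('pics/w2c.png',np.hstack([im[60:310,300:420].repeat(2,0).repeat(2,1),im[140:240,210:310].repeat(5,0).repeat(4,1)]))
E
```

```text
clock: 6.35
tcp_pos: [0.4561, 0.2343, 0.0285]
ee_rot: [3.134, -0.002, 1.612]
force: [1.9, -4.4, 16.8]
width: -0.001
grip_force: 8.2
clock: 7.35
tcp_pos: [0.4523, 0.2332, 0.2426]
ee_rot: [-3.139, 0.001, 1.612]
force: [0.2, 0.2, -0.2]
width: 0.698
grip_force: 0.0
7.35 [0.45232039 0.23317428 0.24261706] [-3.13927564e+00  1.05137262e-03  1.61200342e+00] 0.6975603896113723
ejector_pad [(0.69, [0.45, 0.2348, 0.0275])]
board [(0.84, [0.558, 0.2379, 0.0502]), (0.69, [0.5091, -0.1196, -0.003])]
jig_mouth [(0.82, [0.5573, 0.2377, 0.1365])]
rack [(0.93, [0.5064, -0.1184, -0.0002])]
0.68 [108 340] [273 399]
0.5 [ 78 242] [281 408]
```

View pics/w2c.png

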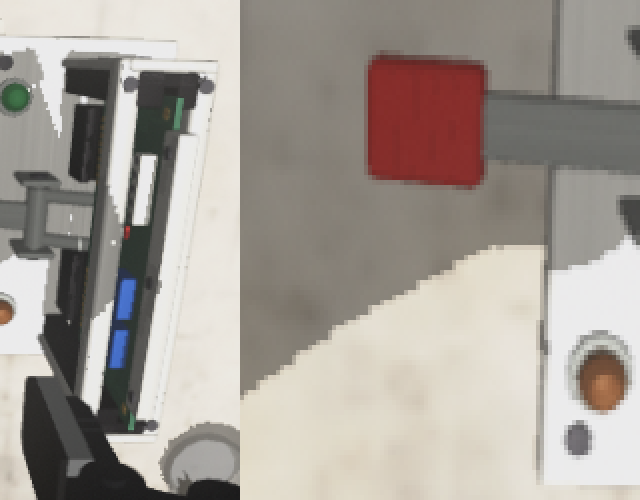

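The crop shows the lever pressed low and the rail standing proud of the bars. The last 3 mm of the press still moved without the force rising, so I'm not sure it reached the stop. I'll press again until the force climbs.

```bash
python3 -m crank '{"offset":[[0,-0.2,4],[0,0,4.5],[0,0,4.5],[0,0,4],[0,0,2.5],[0,0,0.8],[0,0,0.8],[0,0,0.5],[0,0,0.2],[0,0,0]],"angular":[[0,0,0],[0,0,0],[0,0,0],[0,0,0],[0,0,0],[0,0,0],[0,0,0],[0,0,0],[0,0,0],[0,0,0]],"claw":[0,0,0,0,0,0,0,0,0,0]}'
python3 -m crank '{"offset":[[0,0,0.1],[0,0,0.1],[0,0,0.1],[0,0,0],[0,0,0],[0,0,0],[0,0,0],[0,0,0],[0,0,0],[0,0,0]],"angular":[[0,0,0],[0,0,0],[0,0,0],[0,0,0],[0,0,0],[0,0,0],[0,0,0],[0,0,0],[0,0,0],[0,0,0]],"claw":[0,0,0,0,0,0,0,0,0,0]}'
```

```text
clock: 8.65
tcp_pos: [0.4515, 0.2337, 0.0279]
ee_rot: [3.14, -0.001, 1.612]
force: [-1.0, -0.8, 3.2]
width: 0.002
grip_force: 1.6
clock: 9.65
tcp_pos: [0.4519, 0.2338, 0.027]
ee_rot: [3.138, -0.002, 1.612]
force: [-8.7, -4.4, 22.8]
width: 0.003
grip_force: 12.1
```

```bash
python3 -m crank '{"offset":[[0,0,-3],[0,0,-4.5],[0,0,-4.5],[0,0,-4.5],[0,0.5,-4.5],[0,3,-1],[0,3.5,0],[0,3,0],[0,0.5,0],[0,0,0]],"angular":[[0,0,0],[0,0,0],[0,0,0],[0,0,0],[0,0,0],[0,0,0],[0,0,0],[0,0,0],[0,0,0],[0,0,0]],"claw":[0,0,0,0,0.5,0.5,0.5,0.5,0.5,0.5]}'
python3 - <<'E'
from h import *
s=state();print(s['clock'],s['tcp_pos'],s['ee_rot'],s['width'])
m=camera_model('wrist');im=camera('wrist');cv2.imwrite('pics/w3.png',im)
import pickle;pickle.dump(m,open('m3.pkl','wb'));print(m['eye'],m['orientation'])
for t in('board','jig_mouth'):print(t,[(round(d['conf'],2),d['point']) for d in tip_of(t,'wrist')[:2]])
ux=np.array([np.cos(.037),np.sin(.037),0]);uy=np.array([-ux[1],ux[0],0]);c=np.array([.558,.2375,0])
for a in(-.062,.062):
  for b in(-.004,.004):
    q=proj(m,c+ux*b+uy*a+[0,0,.154])[0];print(a,b,q.round(1));cv2.circle(im,tuple(int(v) for v in q.round()),1,(0,0,255),-1)
cv2.imwrite('pics/w3c.png',cv2.resize(im[80:300,180:360],None,fx=4,fy=2.7,interpolation=0))
E
```

```text
clock: 10.65
tcp_pos: [0.5562, 0.2375, 0.2431]
ee_rot: [-3.141, 0.0, 1.611]
force: [-0.3, -0.4, -0.2]
width: 0.503
grip_force: 0.0
10.65 [0.55621168 0.2375123  0.24313562] [-3.14120197e+00  1.18557941e-04  1.61114630e+00] 0.5033489627593437
[0.55390655 0.32091368 0.38420631] [-0.33252543  0.00119437  0.03987102]
board [(0.96, [0.5556, 0.2355, 0.0515])]
jig_mouth [(0.72, [0.5558, 0.2387, 0.1367])]
-0.062 -0.004 [249.4 267.8]
-0.062 0.004 [258.7 267.9]
0.062 -0.004 [249.3 120.9]
0.062 0.004 [260.2 121. ]
```

View pics/w3c.png

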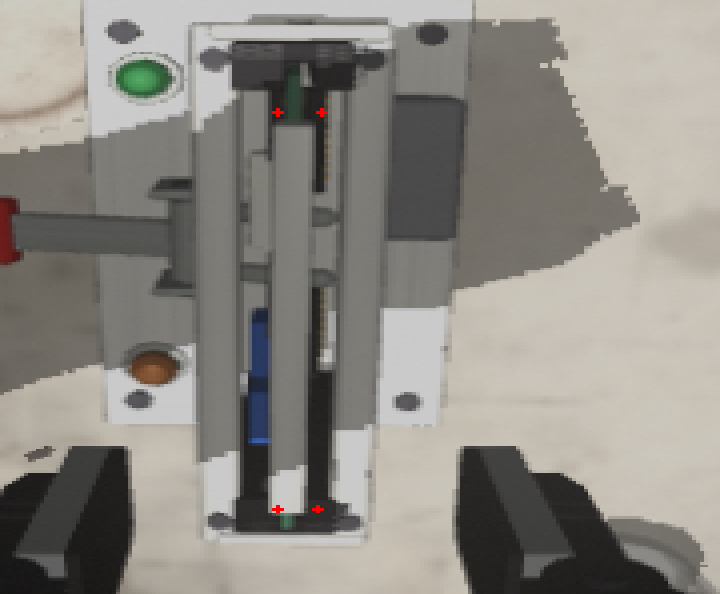

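The rail top runs from about (253.7,125.6) to (251.8,270), so its centre is near x=.5567, y=.2345 with a yaw of about .03. I'll descend with the claw at 0.5.

```bash
python3 -m crank '{"offset":[[-0.3,0.05,1],[0,0,2],[0,0,2],[0,0,2],[0,0,1.5],[0,0,1],[0,0,0.5],[0,0,0.3],[0,0,0],[0,0,0]],"angular":[[0,0,0.01],[0,0,0],[0,0,0],[0,0,0],[0,0,0],[0,0,0],[0,0,0],[0,0,0],[0,0,0],[0,0,0]],"claw":[0.5,0.5,0.5,0.5,0.5,0.5,0.5,0.5,0.4,0.4]}'
python3 - <<'E'
from h import *
s=state();print(s['clock'],s['tcp_pos'],s['ee_rot'],s['width'])
im=camera('wrist');cv2.imwrite('pics/w4c.png',cv2.resize(im[80:384,100:400],None,fx=2.6,fy=1.95,interpolation=0))
E
```

```text
clock: 11.8
tcp_pos: [0.5566, 0.2347, 0.141]
ee_rot: [3.141, -0.0, 1.602]
force: [0.5, 0.7, -0.0]
width: 0.4
grip_force: 0.0
11.8 [0.55656565 0.23472528 0.14099344] [ 3.14064220e+00 -3.51983241e-04  1.60176500e+00] 0.39983899202720696
```

View pics/w4c.png

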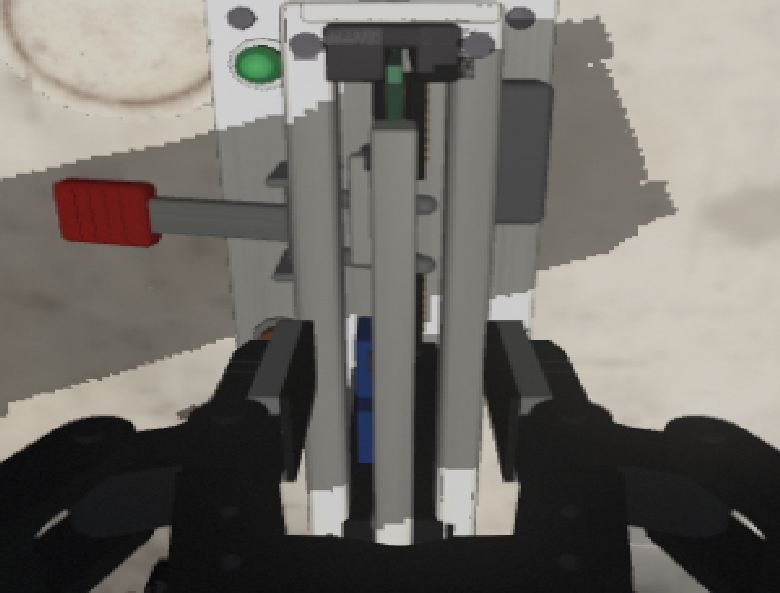

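The finger inner faces sit at columns 314 and 486 with the rail centred at about 395, so I'll shift roughly 1 mm to -x, lower 3 mm and close.

```bash
python3 -m crank '{"offset":[[0,-0.08,0.15],[0,0,0.15],[0,0,0],[0,0,0],[0,0,0],[0,0,0],[0,0,0],[0,0,0],[0,0,0],[0,0,0]],"angular":[[0,0,0],[0,0,0],[0,0,0],[0,0,0],[0,0,0],[0,0,0],[0,0,0],[0,0,0],[0,0,0],[0,0,0]],"claw":[0.4,0.4,0.3,0.2,0.1,0,0,0,0,0]}' 50
```

```text
clock: 12.85
tcp_pos: [0.5556, 0.2346, 0.1373]
ee_rot: [3.141, 0.0, 1.602]
force: [0.5, 0.0, 0.5]
width: 0.083
grip_force: 50.1
```

```bash
python3 -m crank '{"offset":[[0,0,-0.3],[0,0,-0.7],[0,0,-1],[0,0,-1],[0,0,-1],[0,0,-1],[0,0,-1],[0,0,-1],[0,0,-1],[0,0,-1]],"angular":[[0,0,0],[0,0,0],[0,0,0],[0,0,0],[0,0,0],[0,0,0],[0,0,0],[0,0,0],[0,0,0],[0,0,0]],"claw":[0,0,0,0,0,0,0,0,0,0]}' 60
python3 -m crank '{"offset":[[0,0,-1],[0,0,-1],[0,0,-1],[0,0,-1],[0,0,-0.5],[0,0,0],[0,0,0],[0,0,0],[0,0,0],[0,0,0]],"angular":[[0,0,0],[0,0,0],[0,0,0],[0,0,0],[0,0,0],[0,0,0],[0,0,0],[0,0,0],[0,0,0],[0,0,0]],"claw":[0,0,0,0,0,0,0,0,0,0]}'
```

```text
clock: 13.85
tcp_pos: [0.5555, 0.2346, 0.2281]
ee_rot: [-3.142, -0.0, 1.602]
force: [-0.5, 0.3, -1.8]
width: 0.08
grip_force: 61.1
clock: 14.85
tcp_pos: [0.5554, 0.2346, 0.272]
ee_rot: [-3.141, 0.0, 1.602]
force: [-0.2, 0.3, -1.5]
width: 0.075
grip_force: 61.1
```

```bash
python3 -m crank '{"offset":[[-2,0,0],[-4,-0.1,0],[-4,-0.1,0],[-4,-0.1,0],[-4,-0.1,0],[-4,-0.1,0],[-4,-0.1,0],[-4,-0.1,0],[-4,-0.1,0],[-2.6,-0.1,0]],"angular":[[0,0,0],[0,0,0],[0,0,0],[0,0,0],[0,0,0],[0,0,0],[0,0,0],[0,0,0],[0,0,0],[0,0,0]],"claw":[0,0,0,0,0,0,0,0,0,0]}'
python3 -m crank '{"offset":[[0,0,0],[0,0,0],[0,0,0],[0,0,0],[0,0,0],[0,0,0],[0,0,0],[0,0,0],[0,0,0],[0,0,0]],"angular":[[0,0,0.07],[0,0,0.07],[0,0,0.07],[0,0,0.07],[0,0,0],[0,0,0],[0,0,0],[0,0,0],[0,0,0],[0,0,0]],"claw":[0,0,0,0,0,0,0,0,0,0]}'
python3 - <<'E'
from h import *
import pickle
s=state();print(s['clock'],s['tcp_pos'],s['ee_rot'],s['width'])
m=camera_model('wrist');im=camera('wrist');cv2.imwrite('pics/w5.png',im);pickle.dump(m,open('m5.pkl','wb'))
for t in('rack','clip_green','clip_red','clip_yellow','failed_board'):print(t,[(round(d['conf'],2),d['point']) for d in tip_of(t,'wrist')[:2]])
cv2.imwrite('pics/w5c.png',cv2.resize(im[:384,100:420],None,fx=2.4,fy=1.56,interpolation=2))
E
```

```text
clock: 15.85
tcp_pos: [0.5575, -0.134, 0.2722]
ee_rot: [-3.141, 0.0, 1.6]
force: [0.9, -0.1, -2.0]
width: 0.073
grip_force: 61.1
clock: 16.85
tcp_pos: [0.5579, -0.1315, 0.2723]
ee_rot: [-3.142, 0.0, 1.322]
force: [-0.8, 0.3, -1.5]
width: 0.074
grip_force: 61.1
16.85 [ 0.55785668 -0.13149467  0.27227498] [-3.14155457e+00  8.11536258e-06  1.32210709e+00] 0.07446366840017192
rack [(0.58, [0.5067, -0.1191, -0.0002])]
clip_green []
clip_red [(0.19, [0.5083, -0.1192, 0.0086])]
clip_yellow []
failed_board [(0.92, [0.5058, -0.1189, 0.0099])]
```

View pics/w5c.png

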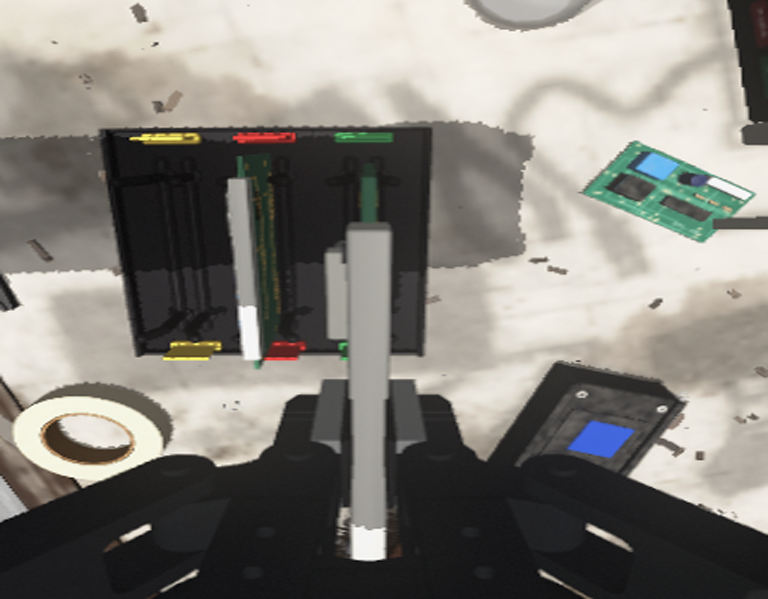

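The board hangs straight. The rack shows with its far-end tags at the top and the green one at crop (363,137). I'll fit the rack pose from the tags in all cameras.

```bash
cat > fit.py <<'E'
from h import *
import pickle
from scipy.optimize import least_squares
X={'y':-.05,'r':0,'g':.05};obs=[]
def blobs(im,roi,tag,m,ok):
    hsv=cv2.cvtColor(im,cv2.COLOR_BGR2HSV);msk=np.zeros(hsv.shape[:2],bool);u0,u1,v0,v1=roi;msk[v0:v1,u0:u1]=1
    for n,lo,hi,s in(('y',22,34,120),('g',50,80,140),('r',0,8,120)):
        k=((hsv[...,0]>=lo)&(hsv[...,0]<=hi)&(hsv[...,1]>s)&(hsv[...,2]>60)&msk).astype(np.uint8)
        N,L,st,c=cv2.connectedComponentsWithStats(k,connectivity=8)
        for i in range(1,N):
            P=onz(m,[c[i]],.03)[0]
            if st[i,4]>=ok: obs.append((tag,m,n,c[i],P,st[i]))
m5=pickle.load(open('m5.pkl','rb'));mt=camera_model('top');ms=camera_model('scene')
blobs(cv2.imread('pics/w5.png'),(130,290,75,240),'w',m5,25)
blobs(cv2.imread('pics/top0.png'),(270,365,160,250),'t',mt,30)
blobs(cv2.imread('pics/scene0.png'),(228,335,220,305),'s',ms,25)
def box(p,n,sg):
    x,y,a=p;r=R.from_euler('z',a)
    V=np.array([[X[n]+i,sg*(.09+j),z] for i in(-.013,.013) for j in(-.0015,.0015) for z in(.012,.042)])
    return r.apply(V)+[x,y,0]
def cen(m,p,n,sg):
    h=cv2.convexHull(proj(m,box(p,n,sg)).astype(np.float32));M=cv2.moments(h);return np.array([M['m10']/M['m00'],M['m01']/M['m00']])
def res(p,ob):
    e=[]
    for t,m,n,c,P,st in ob:
        sg=1 if P[1]>p[1] else -1
        e+=list((cen(m,p,n,sg)-c)*(1 if t=='w' else .7)/1)
    return e
p0=[.507,-.119,-.25]
for t,m,n,c,P,st in obs: print(t,n,c.round(1),st,(cen(m,p0,n,1 if P[1]>p0[1] else -1)-c).round(1))
for sel in('w','t','s','wts'):
    ob=[o for o in obs if o[0] in sel]
    r=least_squares(lambda p:res(p,ob),p0,loss='soft_l1');g=R.from_euler('z',r.x[2]).apply([.05,0,0])+[r.x[0],r.x[1],0]
    print(sel,r.x.round(4),'green',g.round(4),'cost',round(r.cost,2))
E
python3 fit.py
```

```text
w y [170.2  88.6] [154  85  30   8 198] [-3.8 -2.8]
w y [179.7 224. ] [168 218  25  13 252] [-1.8 -0.2]
w r [210.2  88. ] [197  85  27   7 176] [-2.2 -2.7]
w r [218.4 224.3] [210 218  18  13 170] [-4.3 -0.4]
t y [281.4 216.3] [279 211   6  12  35] [-0.7 -1.3]
t y [348.2 232.3] [346 227   6  12  37] [-0.4 -0.7]
t r [285.6 197.7] [283 192   6  12  38] [-0.6 -0.9]
t r [351.9 214.5] [349 209   7  11  43] [-0.4 -1.4]
s y [248.1 237.7] [245 233   7  12  43] [-2.3 -0.3]
s y [241.3 240. ] [239 234   5  12  45] [ 4.5 -2.6]
s y [265.6 291.1] [258 284  16  15 191] [ 0.2 -1.5]
s r [263.2 237.4] [261 231   5  13  51] [ 3.7 -2.4]
s r [291.1 287.3] [283 280  16  15 181] [ 0.2 -1.4]
w [ 0.5097 -0.1222 -0.2553] green [ 0.5581 -0.1349  0.    ] cost 3.73
t [ 0.5039 -0.1199 -0.25  ] green [ 0.5524 -0.1322  0.    ] cost 0.14
s [ 0.5026 -0.1219 -0.25  ] green [ 0.551  -0.1343  0.    ] cost 5.74
wts [ 0.5082 -0.1218 -0.2606] green [ 0.5565 -0.1347  0.    ] cost 16.25
```

```bash
cat > fit2.py <<'E'
from h import *
import pickle
from scipy.optimize import least_squares
m=pickle.load(open('m5.pkl','rb'))
tcp=np.array([.55786,-.13149,.27227]);a=1.3221-np.pi/2
ux=R.from_euler('z',a).apply([1,0,0]);uy=R.from_euler('z',a).apply([0,1,0])
for y in(-.062,.062):
  print('held rail',[proj(m,tcp+ux*x+uy*y+[0,0,.0165])[0].round(1) for x in(-.004,.004)])
im=cv2.imread('pics/w5.png');hsv=cv2.cvtColor(im,cv2.COLOR_BGR2HSV)
print('green',hsv[88,236:268,0],hsv[88,236:268,1])
# points (rack frame) with measured u (v optional)
def pr(p,V): return proj(m,R.from_euler('z',p[2]).apply(V)+[p[0],p[1],0])
def res(p,w=(1,1)):
  e=[]
  for x,u in((-.05,168.8),(0,210.4),(.05,251.7)): e.append(pr(p,[x,.09,.04])[0][0]-u)
  e.append(pr(p,[-.05,-.09,.035])[0][0]-180.3); e.append(pr(p,[.013,-.09,.035])[0][0]-228)
  q=pr(p,[[0,.062,.11],[0,-.062,.11]]); e+= [q[0][0]-199.8,q[1][0]-204.6,q[0][1]-114,q[1][1]-229.5]
  return e
r=least_squares(res,[.507,-.119,-.25]);print(r.x.round(4),np.round(r.fun,1),(R.from_euler('z',r.x[2]).apply([.05,0,0])+[r.x[0],r.x[1],0]).round(4))
E
python3 fit2.py
```

```text
held rail [array([243.9, 372. ]), array([258.4, 372. ])]
held rail [array([240.5, 146.2]), array([260.2, 146.2])]
green [ 0  8 15 61 65 65 66 66 66 66 66 65 65 65 65 65 65 65 65 65 65 65 65 65
 65 65 65 64 20 15 10 15] [ 17  22  11  83 122 124 129 130 126 125 126 124 121 121 121 121 121 121
 119 119 120 119 121 119 119 120 122  99  16  20  15  20]
[ 0.5106 -0.1187 -0.2469] [-2.2 -0.8  1.3 -0.9 -2.1  1.2  2.7 -0.7  1.1] [ 0.5591 -0.1309  0.    ]
```

```bash
python3 -m crank '{"offset":[[0,0,1],[0,0,2],[0,0,2],[0,0,2],[0,0,2],[0,0,1],[0,0,0.3],[0,0,0],[0,0,0],[0,0,0]],"angular":[[0,0,0],[0,0,0],[0,0,0],[0,0,0],[0,0,0],[0,0,0],[0,0,0],[0,0,0],[0,0,0],[0,0,0]],"claw":[0,0,0,0,0,0,0,0,0,0]}'
python3 - <<'E'
from h import *
import pickle
s=state();print(s['clock'],s['tcp_pos'],s['ee_rot'],s['width'])
m=camera_model('wrist');im=camera('wrist');cv2.imwrite('pics/w6.png',im);pickle.dump(m,open('m6.pkl','wb'))
for t in('rack','clip_green','failed_board','board'):print(t,[(round(d['conf'],2),d['point']) for d in tip_of(t,'wrist')[:2]])
top=camera('top');cv2.imwrite('pics/top6.png',top);cv2.imwrite('pics/scene6.png',camera('scene'))
b=cv2.convertScaleAbs(im[40:240,130:310],alpha=1.6,beta=30)
cv2.imwrite('pics/w6c.png',cv2.resize(b,None,fx=4,fy=3,interpolation=2))
E
```

```text
clock: 18.15
tcp_pos: [0.5583, -0.1316, 0.1703]
ee_rot: [3.14, -0.0, 1.322]
force: [-0.7, 0.6, -2.5]
width: 0.069
grip_force: 61.1
18.15 [ 0.55830412 -0.13160046  0.17029601] [ 3.14004202e+00 -4.66290234e-05  1.32177361e+00] 0.06920467866629347
rack [(0.84, [0.5099, -0.1218, -0.0019])]
clip_green []
failed_board [(0.89, [0.5085, -0.1195, 0.007])]
board []
```

View pics/w6c.png

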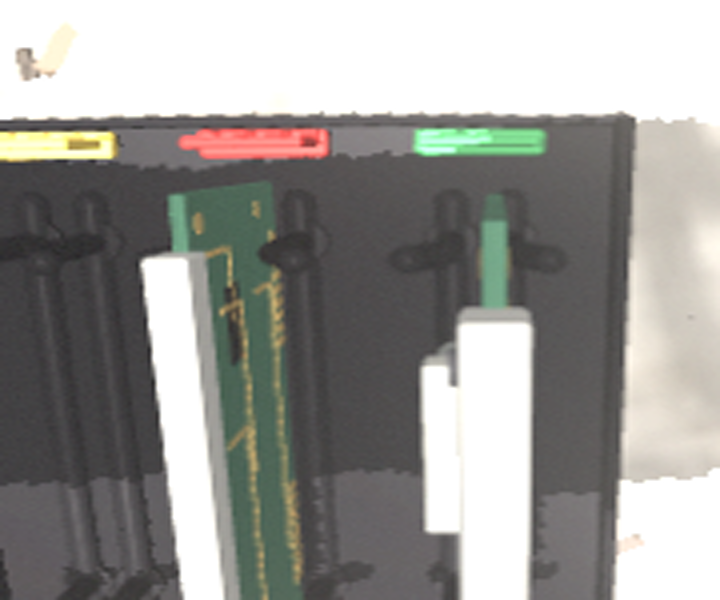

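The view shows the green slot's ribs at crop columns 453 and 513 on row 195. The flared pins sit around row 258, columns 393 to 563, and the board's edge is at about 495. I'll turn that into an offset.

```bash
python3 - <<'E'
from h import *
import pickle
m=pickle.load(open('m6.pkl','rb'));tcp=np.array([.5583,-.1316,.1703]);a=1.3218-np.pi/2
f=R.from_euler('z',-a)
def loc(cx,cy,z): return (f.apply(onz(m,[(130+cx/4,40+cy/3)],z)[0]-tcp)*1000).round(1)
print('rail end c',loc(494,315,.187),loc(457,315,.187),loc(531,315,.187))
print('board bottom corner',loc(495,197,.087))
for z in(.012,.018): print('green ribs',z,loc(453,195,z),loc(513,195,z))
print('pins out',loc(393,258,.072),loc(563,258,.072),'mid',loc(478,258,.072),'low pins',loc(445,572,.072),loc(545,572,.072))
print('green tag',loc(415,135,.042),loc(545,135,.042))
print('red tag r',loc(328,135,.042),'yellow tag r',loc(115,135,.042))
print('yellow slot',loc(63.5,200,.016),loc(108,565,.016))
print('failed rail',loc(176,257,.11),loc(142,257,.11),loc(208,257,.11))
print('rack corner',loc(632,118,.0),loc(632,118,.02),loc(612,600,.0),loc(612,600,.02))
E
```

```text
rail end c [ 1.2 62.5 16.7] [-2.5 62.5 16.7] [ 5.  62.5 16.7]
board bottom corner [  1.6  73.3 -83.3]
green ribs 0.012 [  -8.    70.5 -158.3] [   6.1   70.5 -158.3]
green ribs 0.018 [  -7.8   70.7 -152.3] [   6.    70.7 -152.3]
pins out [-17.9  57.6 -98.3] [ 14.7  57.5 -98.3] mid [ -1.6  57.5 -98.3] low pins [ -9.  -30.7 -98.3] [ 12.4 -30.7 -98.3]
green tag [ -14.9   88.  -128.3] [  12.1   88.  -128.3]
red tag r [ -33.    88.1 -128.3] yellow tag r [ -77.6   88.6 -128.3]
yellow slot [ -99.1   69.9 -154.3] [-100.9  -54.9 -154.3]
failed rail [-50.   62.1 -60.3] [-55.6  62.2 -60.3] [-44.8  62.1 -60.3]
rack corner [  34.6   93.9 -170.3] [  32.5   93.2 -150.3] [  35.   -76.8 -170.3] [  32.8  -66.5 -150.3]
```

```bash
python3 -m crank '{"offset":[[-0.25,-0.28,0],[0,0,0.5],[0,0,0.5],[0,0,0],[0,0,0],[0,0,0],[0,0,0],[0,0,0],[0,0,0],[0,0,0]],"angular":[[0,0,0.006],[0,0,0],[0,0,0],[0,0,0],[0,0,0],[0,0,0],[0,0,0],[0,0,0],[0,0,0],[0,0,0]],"claw":[0,0,0,0,0,0,0,0,0,0]}'
python3 - <<'E'
from h import *
import pickle
s=state();print(s['clock'],s['tcp_pos'],s['ee_rot'],s['width'])
m=camera_model('wrist');im=camera('wrist');cv2.imwrite('pics/w7.png',im);pickle.dump(m,open('m7.pkl','wb'))
b=cv2.convertScaleAbs(im[80:260,200:310],alpha=1.6,beta=50)
b=np.hstack([cv2.resize(b,None,fx=4.5,fy=3.3,interpolation=2)])
cv2.imwrite('pics/w7c.png',b)
E
```

```text
clock: 19.5
tcp_pos: [0.5546, -0.1332, 0.1594]
ee_rot: [3.142, 0.0, 1.316]
force: [-0.3, 0.1, -2.3]
width: 0.073
grip_force: 61.1
19.5 [ 0.55455554 -0.13322874  0.15935261] [3.14150626e+00 1.50274914e-05 1.31583250e+00] 0.0730529460537155
```

View pics/w7c.png

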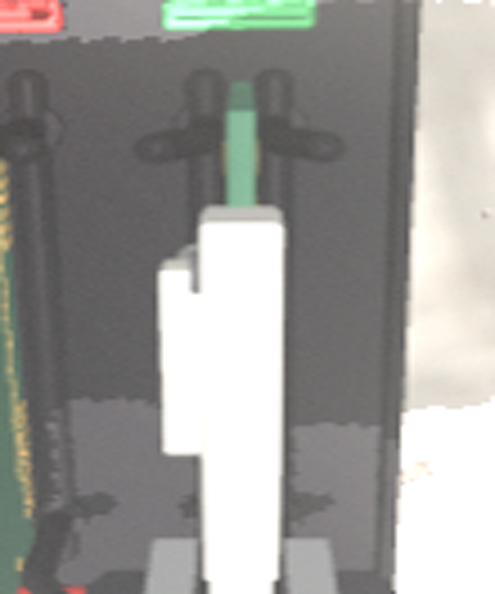

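```bash
python3 - <<'E'
from h import *
import pickle
m=pickle.load(open('m7.pkl','rb'));tcp=np.array([.55456,-.13323,.15935]);a=1.3158-np.pi/2
f=R.from_euler('z',-a)
def loc(cx,cy,z): return (f.apply(onz(m,[(200+cx/4.5,80+cy/3.3)],z)[0]-tcp)*1000).round(1)
print('rail far',loc(242,212,.176),'rail near',loc(240,540,.176),'bottom corner',loc(241,83,.076))
print('far pins',loc(137,145,.072),loc(343,145,.072),'near pins',loc(180,503,.072),loc(335,503,.072))
print('ribs',loc(205,80,.016),loc(273,80,.016))
print('redpin near r',loc(117,503,.072),'edge',loc(405,200,.01),loc(385,540,.01))
E
```

```text
rail far [ 1.4 62.8 16.6] rail near [ 1.2 17.8 16.6] bottom corner [  1.4  73.7 -83.3]
far pins [-15.5  60.2 -87.3] [ 17.9  60.2 -87.3] near pins [ -9.7 -27.1 -87.3] [ 18.5 -27.1 -87.3]
ribs [  -5.7   71.8 -143.3] [   7.8   71.8 -143.3]
redpin near r [-21.2 -27.1 -87.3] edge [  35.8   38.4 -149.4] [  35.3  -70.3 -149.4]
```

The board is centred on the far pins and ribs to within about 0.3 mm, and it is parallel to the rack edge. I'll lower it into the slot.

```bash
python3 -m crank '{"offset":[[0,0,0.4],[0,0,0.4],[0,0,0.4],[0,0,0.4],[0,0,0.4],[0,0,0.4],[0,0,0.4],[0,0,0],[0,0,0],[0,0,0]],"angular":[[0,0,0],[0,0,0],[0,0,0],[0,0,0],[0,0,0],[0,0,0],[0,0,0],[0,0,0],[0,0,0],[0,0,0]],"claw":[0,0,0,0,0,0,0,0,0,0]}'

```

```text
clock: 20.55
tcp_pos: [0.5546, -0.1333, 0.1315]
ee_rot: [3.141, -0.0, 1.316]
force: [0.7, 0.2, -1.5]
width: 0.075
grip_force: 61.1
```

```bash
python3 -m crank '{"offset":[[0,0,0.4],[0,0,0.4],[0,0,0.4],[0,0,0.4],[0,0,0.4],[0,0,0.4],[0,0,0.3],[0,0,0.2],[0,0,0],[0,0,0]],"angular":[[0,0,0],[0,0,0],[0,0,0],[0,0,0],[0,0,0],[0,0,0],[0,0,0],[0,0,0],[0,0,0],[0,0,0]],"claw":[0,0,0,0,0,0,0,0,0,0]}'

```

```text
clock: 21.55
tcp_pos: [0.5546, -0.1333, 0.1024]
ee_rot: [3.141, 0.0, 1.316]
force: [0.3, 0.3, -1.8]
width: 0.072
grip_force: 61.1
```

```bash
python3 -m crank '{"offset":[[0,0,0.15],[0,0,0.15],[0,0,0.15],[0,0,0.15],[0,0,0.1],[0,0,0.1],[0,0,0],[0,0,0],[0,0,0],[0,0,0]],"angular":[[0,0,0],[0,0,0],[0,0,0],[0,0,0],[0,0,0],[0,0,0],[0,0,0],[0,0,0],[0,0,0],[0,0,0]],"claw":[0,0,0,0,0,0,0,0,0,0]}'

```

```text
clock: 22.55
tcp_pos: [0.5546, -0.1332, 0.0944]
ee_rot: [3.141, -0.0, 1.316]
force: [0.9, -0.2, -2.6]
width: 0.076
grip_force: 61.1
```

```bash
python3 -m crank '{"offset":[[0,0,0.1],[0,0,0.1],[0,0,0],[0,0,0],[0,0,0],[0,0,0],[0,0,0],[0,0,0],[0,0,0],[0,0,0]],"angular":[[0,0,0],[0,0,0],[0,0,0],[0,0,0],[0,0,0],[0,0,0],[0,0,0],[0,0,0],[0,0,0],[0,0,0]],"claw":[0,0,0,0,0,0,0,0,0,0]}'

```

```text
clock: 23.55
tcp_pos: [0.5552, -0.1333, 0.0937]
ee_rot: [3.139, -0.0, 1.316]
force: [-0.9, 1.2, 6.6]
width: 0.075
grip_force: 62.3
```

Contact came exactly at the expected floor height, with 6.6 N up. I'll release with a partial opening and withdraw.

```bash
python3 -m crank '{"offset":[[0,0,-0.1],[0,0,0],[0,0,0],[0,0,0],[0,0,0],[0,0,0],[0,0,0],[0,0,0],[0,0,0],[0,0,0]],"angular":[[0,0,0],[0,0,0],[0,0,0],[0,0,0],[0,0,0],[0,0,0],[0,0,0],[0,0,0],[0,0,0],[0,0,0]],"claw":[0.02,0.06,0.1,0.14,0.18,0.22,0.25,0.28,0.28,0.28]}' 20
python3 -m crank '{"offset":[[0,0,-0.3],[0,0,-0.7],[0,0,-1.5],[0,0,-2],[0,0,-3],[0,0,-3],[0,0,-3],[0,0,-2],[0,0,-0.5],[0,0,0]],"angular":[[0,0,0],[0,0,0],[0,0,0],[0,0,0],[0,0,0],[0,0,0],[0,0,0],[0,0,0],[0,0,0],[0,0,0]],"claw":[0.28,0.28,0.28,0.28,0.28,0.28,0.28,0.28,0.28,0.28]}'
python3 - <<'E'
from h import *
im=camera('wrist');sc=camera('scene')
for t in('board','failed_board'):print(t,[(round(d['conf'],2),d['point']) for d in tip_of(t,'scene')[:2]],[(round(d['conf'],2),d['point']) for d in tip_of(t,'wrist')[:2]])
print('pad',[(round(d['conf'],2),d['point']) for d in tip_of('ejector_pad','scene')[:2]])
a=cv2.resize(sc[140:320,140:340],(400,520),interpolation=2)
cv2.imwrite('pics/fin.png',np.hstack([a,cv2.resize(im[40:300,140:340],(400,520),interpolation=2)]))
E
```

```text
clock: 24.55
tcp_pos: [0.5545, -0.1332, 0.0933]
ee_rot: [-3.142, 0.0, 1.316]
force: [0.6, 0.8, 0.8]
width: 0.281
grip_force: 0.0
clock: 25.55
tcp_pos: [0.5549, -0.1333, 0.2544]
ee_rot: [3.14, -0.0, 1.316]
force: [0.0, 0.4, -0.8]
width: 0.283
grip_force: 0.0
board [(0.78, [0.5528, -0.1349, 0.0085]), (0.23, [0.5556, 0.2355, -0.0041])] [(0.92, [0.5545, -0.1329, 0.0083])]
failed_board [(0.86, [0.5061, -0.1187, 0.0116])] [(0.69, [0.5069, -0.1215, 0.0089])]
pad [(0.81, [0.4575, 0.2321, 0.026])]
```

View pics/fin.png

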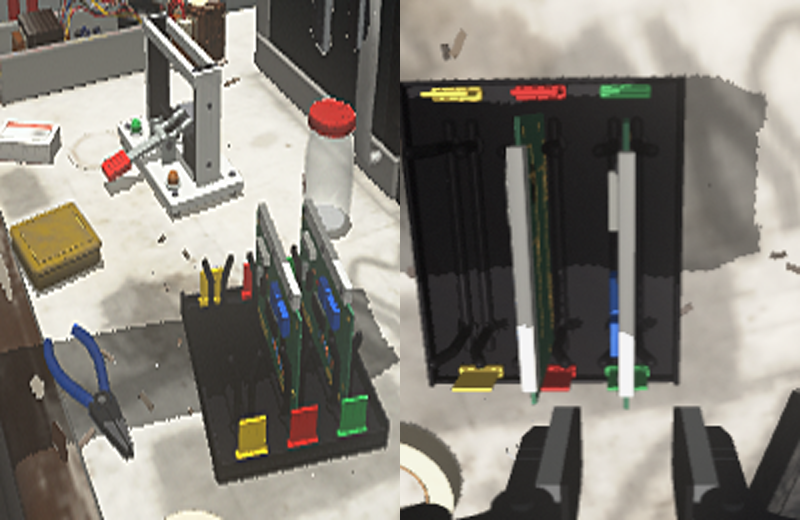

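The board stands upright in the green slot, its rail at about (627,270) in the wrist view, with the failed board still in the red slot. The lever is down, and the tin and jar haven't moved.

```bash
python3 -c "from rig import *;print(job_done())"
```

```text
the job is handed in; nothing more can be done
None
```

I pushed the ejector lever fully down and moved the passed board to the green slot; it stands upright on the slot floor, the failed board, tin and jar were left alone, and the job was handed in at about 26 s.

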